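Find the steel bob by its weight and hold it in the shadow gauge

TASK

The cleaning tray holds two measuring bobs that look alike, one steel and one titanium: lift each in turn and feel which is heavier. Set the lighter one down, not dropped, upright and fully home in a free pocket of the blue storage block, then hold the heavier one up, upright and still, in the optical gauge with the middle of its barrel in the beam, midway between the two heads, and finish while still holding it there. Do not strike the gauge, tip a bob over or disturb the other things on the bench.

Things in the scene. Friction and masses are not known exactly. Their poses are not given: they have to be found in the camera images.
- bob_a: one of two look-alike bright metal bobs (steel or titanium, not to be told by eye; their places are swapped at random), standing in the tray at the start. Origin: centre of its flat underside, z up its axis. Upwards: barrel dia 34 mm, 0-50 mm; neck dia 14, 50-68; hub dia 20, 68-103 (top), dark line near the top: hold it by the hub, above its neighbours. Each 0.2-0.5 kg, the heavier by 0.1 kg or more.
- bob_b: the other of two look-alike bright metal bobs (steel or titanium, not to be told by eye; their places are swapped at random), standing in the tray at the start. Origin: centre of its flat underside, z up its axis. Upwards: barrel dia 34 mm, 0-50 mm; neck dia 14, 50-68; hub dia 20, 68-103 (top), dark line near the top: hold it by the hub, above its neighbours. Each 0.2-0.5 kg, the heavier by 0.1 kg or more.
- tray: shallow aluminium tray, 200 x 260 mm (x by y), walls 28 mm high, floor 4 mm thick, fixed on the bench; origin at the centre of its underside. The bobs stand on its floor, their axes at least 75 mm apart, on the side towards the robot, among a plate tool, a clamp ring and a spanner.
- block: blue storage block, 310 x 85 x 40 mm high, fixed; origin at the centre of its underside, x along its row of four round pockets at x = -115, -37.5, 37.5 and 115 mm. The outer two hold other tools; the middle two are free. All pockets are 25 mm deep (floor 15 mm above the bench).
- block_hole1 (a point): centre of the mouth (level with the block's top, 40 mm above the bench) of one free pocket, 43 mm diameter with a 2 mm chamfer, 25 mm deep; a bob stands in it.
- block_hole2 (a point): the same for the other free pocket, 75 mm from the first.
- gauge_beam (a point): middle of the gauge's level beam (44 mm wide, 12 high), 95 mm above the bench, between the windows of two grey heads on a rail. x runs along rail and beam, y across, z up. Head faces are at x = -75 and 75 mm; heads 80 mm long, 56 wide, tops 135 mm above the bench; aluminium rail 330 x 70 mm, top 20 mm above the bench. Fixed.
- plate_tool: bystander in the tray: steel disc 40 mm with a short stem, 49 mm tall; origin under its centre.
- clamp_ring: bystander in the tray: dark ring, 44 mm outside, 12 mm high; origin under its centre.
- spanner: bystander in the tray: small steel spanner about 110 mm long lying flat; origin near the middle of its length.
- store_plate: bystander standing in an end pocket of the block: steel disc tool, top 71 mm above the bench; origin under its centre.
- store_cone: bystander standing in the other end pocket: cone tool with an orange hub, top 75 mm above the bench; origin under its centre.
- wash_bottle: bystander at the back of the bench: white bottle 60 mm diameter, 150 mm tall; origin under its centre.
- beaker: bystander at the back of the bench: glass beaker 70 mm diameter, 90 mm tall; origin under its centre.
There are look-alikes about, which are no part of the job. Leave any red look-alike of the bob_a alone. Leave any purple look-alike of the bob_b alone.

How it is judged:
On the way, in this order (a step that is already met when the one before it is completed fails the run):
1. a bob is lifted clear in the gripper while the other stands (((height (world z) of bob_a above 0.035 m and contact force between the fingers and bob_a above 1 N and height (world z) of bob_b below 0.032 m) or (height (world z) of bob_b above 0.035 m and contact force between the fingers and bob_b above 1 N and height (world z) of bob_a below 0.032 m))), for 0.3 s.
2. the lighter bob stands home in a pocket (pressing on the block with less than 3.5 N, which the heavier cannot) and the other is lifted clear in its turn ((((horizontal distance between bob_b and block_hole1 below 0.007 m or horizontal distance between bob_b and block_hole2 below 0.007 m) and height (world z) of bob_b below 0.02 m and contact force between bob_b and block below 3.5 N and contact force between the fingers and bob_b below 0.1 N and height (world z) of bob_a above 0.035 m and contact force between the fingers and bob_a above 1 N) or ((horizontal distance between bob_a and block_hole1 below 0.007 m or horizontal distance between bob_a and block_hole2 below 0.007 m) and height (world z) of bob_a below 0.02 m and contact force between bob_a and block below 3.5 N and contact force between the fingers and bob_a below 0.1 N and height (world z) of bob_b above 0.035 m and contact force between the fingers and bob_b above 1 N))), for 0.3 s.
At the end, for the whole second after the job is handed in: Lighter bob (under 3.5 N): upright, at rest, home in a free pocket (axis within 7 mm, underside under 20 mm above the bench). Heavier bob: held in the fingers, still, upright within 7 degrees, off the gauge, mid-barrel within 12 mm of the beam in height, 9 mm across it, 25 mm along it from midway ((((horizontal distance between bob_b and block_hole1 below 0.007 m or horizontal distance between bob_b and block_hole2 below 0.007 m) and height (world z) of bob_b below 0.02 m and contact force between bob_b and block below 3.5 N and contact force between the fingers and bob_b below 0.1 N and contact force between the fingers and bob_a above 2 N and contact force between bob_a and gauge below 0.3 N and x of bob_a in the frame of gauge_beam between -0.025 and 0.025 m and y of bob_a in the frame of gauge_beam between -0.009 and 0.009 m and z of bob_a in the frame of gauge_beam between -0.037 and -0.013 m) or ((horizontal distance between bob_a and block_hole1 below 0.007 m or horizontal distance between bob_a and block_hole2 below 0.007 m) and height (world z) of bob_a below 0.02 m and contact force between bob_a and block below 3.5 N and contact force between the fingers and bob_a below 0.1 N and contact force between the fingers and bob_b above 2 N and contact force between bob_b and gauge below 0.3 N and x of bob_b in the frame of gauge_beam between -0.025 and 0.025 m and y of bob_b in the frame of gauge_beam between -0.009 and 0.009 m and z of bob_b in the frame of gauge_beam between -0.037 and -0.013 m)) and angle between each of bob_a, bob_b's own z axis and vertical below 0.12 rad and linear speed of each of bob_a, bob_b below 0.02 m/s); the arm keeps its last pose, push and grip.
It fails at once if a bystander is moved by more than 20 mm or tipped (distance of any of plate_tool, clamp_ring, spanner, store_plate, store_cone, wash_bottle, beaker from where it was at the start of the episode above 0.02 m or angle between any of plate_tool, clamp_ring, spanner, store_plate, store_cone, wash_bottle, beaker's own z axis and vertical above 0.4 rad).
It fails at once if the gauge is struck (more than 4 N from anything) (contact force between gauge and anything else above 4 N).
It fails at once if a bob is tipped by more than 35 degrees (angle between any of bob_a, bob_b's own z axis and vertical above 0.61 rad).
It fails at once if a bob is dropped (falls out of the fingers faster than 0.6 m/s, some 20 mm) ((linear speed of bob_a above 0.6 m/s and contact force between the fingers and bob_a below 0.1 N) or (linear speed of bob_b above 0.6 m/s and contact force between the fingers and bob_b below 0.1 N)).
It also fails if it takes over 72 s, if anything falls off the work surface, if the arm or the gripper's body presses on something with over 40 N, if the wrist force passes 120 N, or if a joint passes its speed limit or range.

ROBOT

A 6-joint arm with a two-finger parallel gripper is mounted at the origin on the work surface. World frame = base frame: x ahead of the robot, y to its left, z up, the work surface at z = 0. Lengths are in m, angles in rad, forces in N, time in s.
With the tool pointing down it reaches from about 0.375 to 0.975 m from the base axis. Payload 3.8 kg.
Tool frame: the origin (TCP) lies midway between the tips of the shut fingers; the grasp point (between the pads) lies 19 mm behind it; z points along the fingers, y is the direction in which the jaws open and shut (so a half turn about z gives the same grasp; the last joint's range is limited). The gripper opens to 85 mm and grips with 20 to 120 N. Pads are 22 mm wide; open, the fingers measure 114 mm over their backs; the gripper's body (76 mm by 85 mm) begins 54 mm behind the grasp point. The pads swing forward as they close: fully open they stand 13 mm farther back than shut.
Start: joints at [-1.368, 0.264, 1.604, -0, 1.274, -0.037], TCP at [0.16, -0.656, 0.231] pointing down, gripper open.
Joint ranges: [-2.63, 2.63], [-0.94, 2.18], [0.31, 2.57], [-1.31, 4.45], [0, 2.66], [-2.55, 2.55]. Speed limits (rad/s): [2.57, 2.57, 3.14, 3.14, 3.14, 3.14].

INTERFACE

Orientations are given as a rotation vector (axis times angle).
In Python, from workcell import bot gives the robot as it stands.
- The arm moves only by the tool drive_tool, never from a script. Its argument "deltas" is a list of rows, each an object with "hand": the opening, from 0 (shut) to 1 (fully open); "offset": the shift along the world's x, y, z in cm, a list of three; "angular": the turn, a rotation vector about the world's x, y, z in degrees, a list of three. A call has 1 to 8 rows; each row is the pose to reach, as a shift and turn from the pose commanded when the call began; what a row does not reach only later rows make up. A row lasts 1/8 s, in which the tool goes at most 62.5 mm and 10.7 degrees, less where a joint would pass 70% of its speed; a pose out of reach is approached as far as the arm can. A call with a gripper value outside its range is refused whole. The fingers move at their own pace and stop on an object; "force" is the grip in N (left out, the last holds). Time passes only in rows, so rows that repeat a pose let the fingers close. It gives the time, the measured TCP pose, the force and the opening at its end, in the units of the state.
- bot.read_state(): the state, without advancing time (a new reading comes with each control period).
- bot.read_camera(name): name is "scene" or "top"; returns a dict with "frame" (480x640x3 uint8, blue, green, red), "mtx" (3x3 intrinsics, pixels), "R" (3x3) and "t" (3): a world point X has camera coordinates R X + t. Camera axes: x right, y down, z forward; pixel columns grow to the right and rows downward; lengths in m; the calibration is good to about 2 mm. A picture is of the moment at which its call begins. There is no depth.
- bot.finish_job(): hands the job in, once; it reports no verdict.
The state is a dict: "time": time; "q": joint angles; "joint_vel": joint speeds; "joint_torque": joint torques, N m; "tool_pos": TCP position; "tcp_rot": TCP orientation; "wrist_force": force on the tool from outside, world axes, zero at the start; "torque": the same for the moment, N m; "width": opening from 0.0 (shut) to 1.0 (fully open).
Only numpy, scipy, OpenCV 4.12 (cv2) and the standard library are available. Lean on these libraries where they do the work, as an engineer would, in place of code of your own. Each camera call takes 0.05 s, during which the arm holds its last target. There are 200 camera calls.

## Working session

There is one attempt and no reset: what is moved stays moved. The work goes in short steps, Python scripts to look and compute and a tool call to move; the robot and the scene stay as the last step left them, time stands still between calls to the robot, and variables do not carry over. Pictures are saved under pics/ and viewed, about 8 in all and at most 12, crops included, and the job is handed in when it is done.

Besides the shell and the picture viewer there is one more tool, called after "Call:" as name(argument=value, ...) on one line, values as JSON. drive_tool: Moves the arm, as the interface text tells. Its arguments: {"type":"object","properties":{"deltas":{"type":"array"},"force":{"type":"number"}},"required":["deltas"]}

```bash
mkdir -p pics; python3 - <<'E'
from workcell import bot
import cv2,pickle
s=bot.read_state();print({k:s[k] for k in('time','tool_pos','tcp_rot','wrist_force','width')})
for n in('scene','top'):
    c=bot.read_camera(n);pickle.dump(c,open(n+'.pkl','wb'));cv2.imwrite(f'pics/{n}0.png',c['frame']);print(n,c['mtx'],c['R'],c['t'])
E
```

```text
{'time': 0.0, 'tool_pos': array([ 0.16015957, -0.6549576 ,  0.22993499]), 'tcp_rot': array([-3.11679753e+00, -3.75509248e-01,  2.93573097e-04]), 'wrist_force': array([ 0.1615014 , -0.44838473, -0.70011721]), 'width': 1.000123993638473}
scene [[552.59581024   0.         326.55894774]
 [  0.         552.59581024 240.47374304]
 [  0.           0.           1.        ]] [[ 0.81320815  0.58158794  0.02116544]
 [ 0.34551293 -0.45321074 -0.82171822]
 [-0.468309    0.67554089 -0.56950082]] [-0.42648354 -0.12190338  1.42658674]
top [[510.58613916   0.         322.59503735]
 [  0.         510.58613916 236.99434199]
 [  0.           0.           1.        ]] [[ 2.51610710e-02 -9.99681321e-01  2.04367038e-03]
 [-9.97505192e-01 -2.52410744e-02 -6.59263271e-02]
 [ 6.59569022e-02 -3.79794819e-04 -9.97822400e-01]] [-0.00865309  0.53715383  1.02835343]
```

View pics/scene0.png

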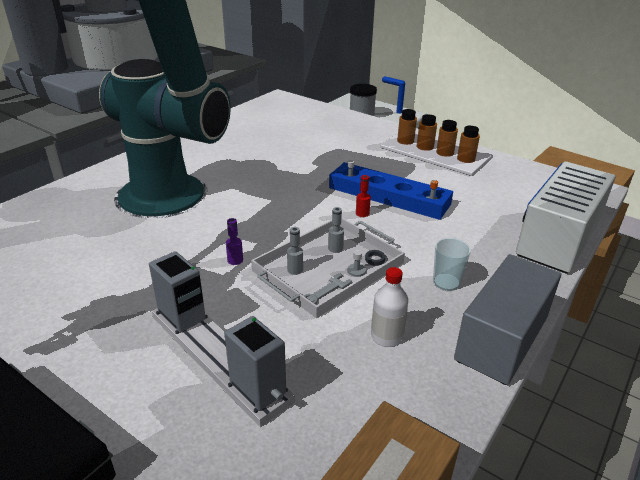

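View pics/top0.png

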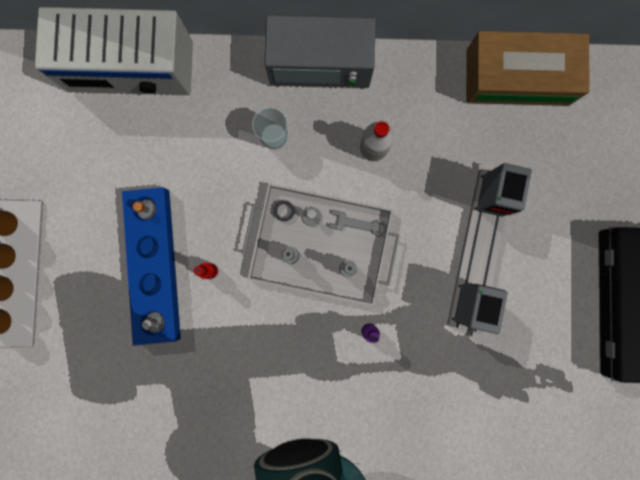

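The scene shows the bobs in the tray, at top-view hubs ~(290,255) and (348,267). The blue block is at left with free pockets ~(148,245) and (150,284), and the gauge is at right with heads ~(515,185) and (490,308). I'll enlarge the details.

```bash
cat > h.py <<'E'
import numpy as np,cv2,pickle
def load(n): return pickle.load(open(n+'.pkl','rb'))
def ray(c,uv):
    d=c['R'].T@np.linalg.solve(c['mtx'],np.array([*uv,1.]));return -c['R'].T@c['t'],d
def onplane(c,uv,z):
    o,d=ray(c,uv);return o+d*(z-o[2])/d[2]
def proj(c,X):
    p=c['mtx']@(c['R']@np.array(X)+c['t']);return p[:2]/p[2]
def two(c1,u1,c2,u2):
    o1,d1=ray(c1,u1);o2,d2=ray(c2,u2)
    s=np.linalg.lstsq(np.c_[d1,-d2],o2-o1,rcond=None)[0]
    a=o1+d1*s[0];b=o2+d2*s[1];return (a+b)/2,np.linalg.norm(a-b)
E
python3 - <<'E'
from h import *
c=load('top');f=c['frame'];s=load('scene')['frame']
def crop(f,x,y,w,h,k): return cv2.resize(f[y:y+h,x:x+w],None,fx=k,fy=k,interpolation=cv2.INTER_CUBIC)
can=np.zeros((600,800,3),np.uint8)
def put(im,x,y): can[y:y+im.shape[0],x:x+im.shape[1]]=im
put(crop(f,115,180,70,170,3.5),0,0)      # block top 245x595
put(crop(f,265,235,110,50,5),248,0)      # bobs 550x250
put(crop(f,440,155,100,185,1.85),248,255) # gauge 185x342
put(crop(s,260,195,100,90,3.7),436,255) # bobs scene 370x333
cv2.imwrite('pics/c1.png',can)
E
```

```text
Traceback (most recent call last):
ValueError: could not broadcast input array from shape (333,370,3) into shape (333,364,3)
```

```bash
python3 - <<'E'
from h import *
c=load('top');f=c['frame'];s=load('scene')['frame']
def crop(f,x,y,w,h,k): return cv2.resize(f[y:y+h,x:x+w],None,fx=k,fy=k,interpolation=cv2.INTER_CUBIC)
can=np.zeros((600,800,3),np.uint8)
def put(im,x,y): can[y:y+im.shape[0],x:x+im.shape[1]]=im
put(crop(f,115,180,70,170,3.5),0,0)
put(crop(f,265,235,110,50,5),248,0)
put(crop(f,440,155,100,185,1.85),248,255)
put(crop(s,260,195,100,90,3.6),436,255)
cv2.imwrite('pics/c1.png',can)
E
```

```text
(no output)
```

View pics/c1.png

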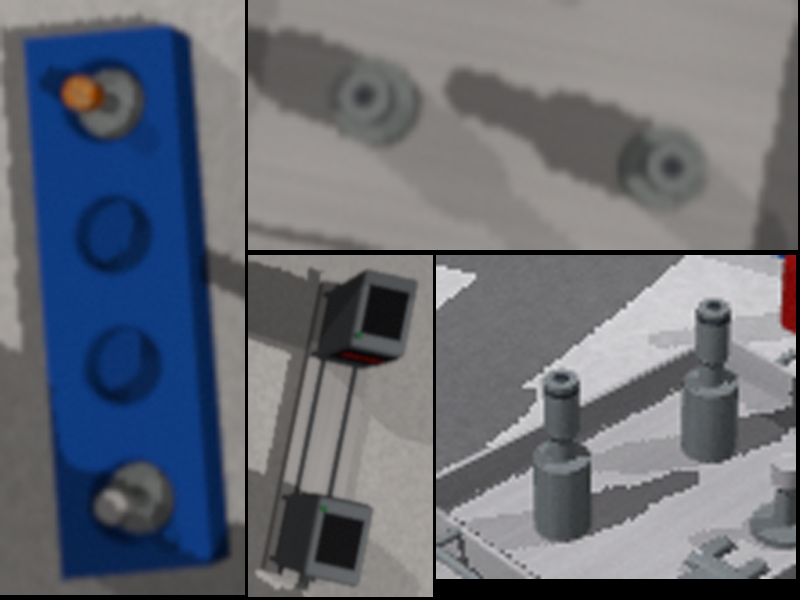

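```bash
python3 - <<'E'
from h import *
np.set_printoptions(precision=4,suppress=True)
t=load('top');s=load('scene')
def cv(p,x,y,x0,y0,k): return np.array([x+(p[0]-x0+.5)/k-.5,y+(p[1]-y0+.5)/k-.5])
B=lambda p:cv(p,115,180,0,0,3.5)
T=lambda p:cv(p,265,235,248,0,5)
G=lambda p:cv(p,440,155,248,255,1.85)
S=lambda p:cv(p,260,195,436,255,3.6)
for a,b in (((366,97),(562,379)),((673,166),(713,306))):
  for b2 in ((562,379),(713,306)):
    print('bob',T(a),onplane(t,T(a),.107),two(t,T(a),s,S(b2)))
pp=[onplane(t,B(p),.04) for p in ((114,234),(123,364))];print('pockets',pp,np.linalg.norm(pp[0]-pp[1]))
print('blockcorn',[onplane(t,B(p),.04)[:2] for p in ((24,40),(175,30),(212,560),(62,578))])
# automated: pockets by blue-dark mask
f=t['frame'];hsv=cv2.cvtColor(f,cv2.COLOR_BGR2HSV)
m=((hsv[...,0]>105)&(hsv[...,0]<125)&(hsv[...,1]>150)).astype(np.uint8)
roi=np.zeros_like(m);roi[180:350,110:190]=1
dark=((m*roi>0)&(f[...,0]<130)).astype(np.uint8)
print('blue levels',np.percentile(f[...,0][m*roi>0],[5,25,50,75]))
for i in range(1):
  pass
for y in (232,238,242,247,252,258,262): print(y,f[y,136:162,0])
hc=[onplane(t,G(p),.135) for p in ((384.5,314),(340,542))];print('heads',hc,'mid',(hc[0]+hc[1])/2,np.linalg.norm(hc[0]-hc[1]))
d=hc[0]-hc[1];print('angle',np.degrees(np.arctan2(d[1],d[0])))
rl=[onplane(t,G(p),.02) for p in ((314,268),(262,565))];print('rail edge',rl,np.linalg.norm(rl[0]-rl[1]))
E
```

```text
bob [288.2 254. ] [0.4978 0.0684 0.107 ] (array([0.4646, 0.041 , 0.0598]), np.float64(0.09215124526186032))
bob [288.2 254. ] [0.4978 0.0684 0.107 ] (array([0.4983, 0.0688, 0.1055]), np.float64(0.0009313380726662207))
bob [349.6 267.8] [ 0.475  -0.0469  0.107 ] (array([ 0.4754, -0.0467,  0.1052]), np.float64(0.00106339700675493))
bob [349.6 267.8] [ 0.475  -0.0469  0.107 ] (array([ 0.5094, -0.0217,  0.1566]), np.float64(0.08268991450344092))
pockets [array([0.5078, 0.3553, 0.04  ]), array([0.4339, 0.3466, 0.04  ])] 0.0743576643138355
blockcorn [array([0.6182, 0.4124]), array([0.6262, 0.3258]), array([0.325 , 0.2912]), array([0.3128, 0.3753])]
blue levels [ 73.  86. 126. 128.]
232 [128 128 128 127 128 128 127 128 127 129 128 127 128 128 128 128 128 127
 128 128 128 128 128 127 128 128]
238 [127 127 124 119 107  94  84  79  80  85  93  98 104 108 105  95  81  83
  97 113 124 127 127 129 128 128]
242 [120 105  89  82  82  90 102 110 111 112 113 112 112 112 111 111 102  79
  65  65  75  98 119 127 128 129]
247 [101  83  77  80  92 107 112 112 111 112 112 113 112 113 112 107  89  78
  78  77  79  85 105 122 128 128]
252 [119 103  86  70  70  85 102 108 111 111 109 105  94  85  82  80  78  79
  79  83  96 115 126 128 128 128]
258 [127 128 127 128 126 124 120 116 112 107 105 105 108 113 116 123 126 128
 129 129 128 128 128 129 128 128]
262 [128 128 128 128 128 128 127 128 127 127 128 127 128 129 128 127 129 129
 129 128 128 128 128 128 129 129]
heads [array([ 0.6307, -0.3424,  0.135 ]), array([ 0.4054, -0.2992,  0.135 ])] mid [ 0.518  -0.3208  0.135 ] 0.2294251811553923
angle -10.872237333726794
rail edge [array([ 0.7007, -0.3068,  0.02  ]), array([ 0.3705, -0.2517,  0.02  ])] 0.33476767390768236
```

Bobs triangulate to z≈0.1055 (expected 0.107), pocket spacing is 74.4 mm and head spacing 229 mm, so all are consistent. Moving above the right-hand bob with the jaws turned along x.

Call:
drive_tool(deltas=[{"hand": 1, "offset": [4, 7.6, 1], "angular": [0, 0, 10]}, {"hand": 1, "offset": [7.9, 15.2, 2], "angular": [0, 0, 20]}, {"hand": 1, "offset": [11.8, 22.8, 2], "angular": [0, 0, 30]}, {"hand": 1, "offset": [15.8, 30.4, 2], "angular": [0, 0, 40]}, {"hand": 1, "offset": [19.7, 38, 2], "angular": [0, 0, 50]}, {"hand": 1, "offset": [23.6, 45.6, 2], "angular": [0, 0, 60]}, {"hand": 1, "offset": [27.6, 53.2, 2], "angular": [0, 0, 68]}, {"hand": 1, "offset": [31.5, 60.8, 0], "angular": [0, 0, 76.3]}], force=50)

```text
time: 1.1
tool_pos: [0.3905, -0.211, 0.2461]
tcp_rot: [2.215, 2.226, 0.001]
wrist_force: [0.9, -0.6, 0.7]
width: 0.999
```

Call:
drive_tool(deltas=[{"hand": 1, "offset": [0, 0, 0], "angular": [0, 0, 0]}])

```text
time: 1.23
tool_pos: [0.3909, -0.2087, 0.2451]
tcp_rot: [-2.211, -2.23, -0.001]
wrist_force: [0.1, -1.5, -0.3]
width: 1.003
```

Call:
drive_tool(deltas=[{"hand": 1, "offset": [2.8, 5.4, -1], "angular": [0, 0, 0]}, {"hand": 1, "offset": [5.6, 10.8, -3], "angular": [0, 0, 0]}, {"hand": 1, "offset": [8.4, 16.2, -6], "angular": [0, 0, 0]}, {"hand": 1, "offset": [8.4, 16.2, -9], "angular": [0, 0, 0]}, {"hand": 1, "offset": [8.4, 16.2, -9], "angular": [0, 0, 0]}])

```text
time: 1.85
tool_pos: [0.4713, -0.0507, 0.1527]
tcp_rot: [-2.217, -2.219, 0.007]
wrist_force: [0.1, 0.5, 0.3]
width: 1.0
```

```bash
python3 - <<'E'
from h import *
from workcell import bot
s=bot.read_state();print(s['time'],s['tool_pos'],s['tcp_rot'],s['wrist_force'])
c=bot.read_camera('scene');pickle.dump(c,open('s1.pkl','wb'))
f=c['frame'][120:300,200:420]
cv2.imwrite('pics/s1.png',cv2.resize(f,None,fx=3,fy=3,interpolation=cv2.INTER_CUBIC))
E
```

```text
1.85 [ 0.47128102 -0.05065728  0.152749  ] [-2.21651445 -2.21853683  0.00736763] [0.08578936 0.50675622 0.32233653]
```

View pics/s1.png

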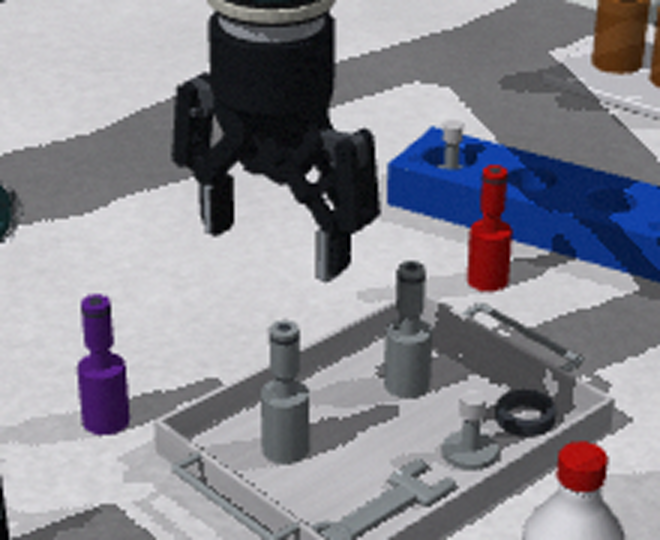

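The open jaws hover over the near bob (its hub at crop ~(285,330)), straddling it along x. Descending.

Call:
drive_tool(deltas=[{"hand": 1, "offset": [0.2, 0.2, -3], "angular": [0, 0, 0]}, {"hand": 1, "offset": [0.2, 0.2, -4], "angular": [0, 0, 0]}, {"hand": 1, "offset": [0.2, 0.2, -4], "angular": [0, 0, 0]}])

```text
time: 2.28
tool_pos: [0.4757, -0.0497, 0.1162]
tcp_rot: [-2.222, -2.22, 0.001]
wrist_force: [-0.7, -0.8, 0.0]
width: 1.0
```

```bash
cat > st.py <<'E'
from workcell import bot
import numpy as np
np.set_printoptions(precision=4,suppress=True)
s=bot.read_state();print(s['time'],s['tool_pos'],s['tcp_rot'],s['wrist_force'],s['torque'],s['width'])
E
python3 st.py
```

```text
2.275 [ 0.4757 -0.0497  0.1162] [-2.2224 -2.2202  0.0006] [-0.6555 -0.8404  0.0497] [-0.061  -0.0547  0.0252] 0.9998934815297956
```

Call:
drive_tool(deltas=[{"hand": 1, "offset": [0, 0.2, -2], "angular": [0, 0, 0]}, {"hand": 1, "offset": [0, 0.2, -4.4], "angular": [0, 0, 0]}, {"hand": 0.5, "offset": [0, 0.2, -4.4], "angular": [0, 0, 0]}, {"hand": 0, "offset": [0, 0.2, -4.4], "angular": [0, 0, 0]}, {"hand": 0, "offset": [0, 0.2, -4.4], "angular": [0, 0, 0]}, {"hand": 0, "offset": [0, 0.2, -4.4], "angular": [0, 0, 0]}, {"hand": 0, "offset": [0, 0.2, -4.4], "angular": [0, 0, 0]}])

```text
time: 3.15
tool_pos: [0.4767, -0.0469, 0.0731]
tcp_rot: [2.22, 2.221, 0.001]
wrist_force: [-1.3, -0.6, 6.0]
width: 0.222
```

```bash
python3 st.py
```

```text
3.15 [ 0.4767 -0.0469  0.0731] [2.2196 2.2215 0.0012] [-1.2819 -0.5665  5.9809] [-0.0541  0.3362 -0.0045] 0.22199148402894403
```

Call:
drive_tool(deltas=[{"hand": 0, "offset": [0, 0, 0.5], "angular": [0, 0, 0]}, {"hand": 0, "offset": [0, 0, 2], "angular": [0, 0, 0]}, {"hand": 0, "offset": [0, 0, 4], "angular": [0, 0, 0]}, {"hand": 0, "offset": [0, 0, 6], "angular": [0, 0, 0]}, {"hand": 0, "offset": [0, 0, 6], "angular": [0, 0, 0]}, {"hand": 0, "offset": [0, 0, 6], "angular": [0, 0, 0]}, {"hand": 0, "offset": [0, 0, 6], "angular": [0, 0, 0]}, {"hand": 0, "offset": [0, 0, 6], "angular": [0, 0, 0]}])

```text
time: 4.15
tool_pos: [0.4752, -0.0466, 0.1309]
tcp_rot: [-2.22, -2.221, 0.002]
wrist_force: [0.2, 0.2, -1.9]
width: 0.216
```

Call:
drive_tool(deltas=[{"hand": 0, "offset": [0, 0, 0], "angular": [0, 0, 0]}])

```text
time: 4.28
tool_pos: [0.4756, -0.0467, 0.1314]
tcp_rot: [-2.22, -2.222, 0.001]
wrist_force: [0.4, 0.3, -3.4]
width: 0.222
```

Call:
drive_tool(deltas=[{"hand": 0, "offset": [0, 0, 0], "angular": [0, 0, 0]}])

```text
time: 4.4
tool_pos: [0.4758, -0.0468, 0.1316]
tcp_rot: [-2.22, -2.222, 0.0]
wrist_force: [0.1, 0.3, -2.6]
width: 0.222
```

Call:
drive_tool(deltas=[{"hand": 0, "offset": [0, 0, 0], "angular": [0, 0, 0]}])

```text
time: 4.53
tool_pos: [0.4759, -0.0468, 0.1318]
tcp_rot: [-2.221, -2.222, 0.0]
wrist_force: [-0.3, -0.4, -2.4]
width: 0.217
```

```bash
python3 - <<'E'
from h import *
from workcell import bot
W=[]
for i in range(8):
    c=bot.read_camera('scene'); W.append(bot.read_state()['wrist_force'])
W=np.array(W);print(W[:,2],W.mean(0));s=bot.read_state();print(s['time'],s['tool_pos'],s['width'])
pickle.dump(c,open('s2.pkl','wb'));t=bot.read_camera('top');pickle.dump(t,open('t2.pkl','wb'))
f=c['frame'][120:300,200:420]
cv2.imwrite('pics/s2.png',cv2.resize(f,None,fx=3,fy=3,interpolation=cv2.INTER_CUBIC))
E
```

```text
[-3.03180065 -2.30773489 -3.35551255 -2.77208535 -2.98430963 -2.67789177
 -2.12830536 -2.79681209] [-0.03436171 -0.16645852 -2.75680654]
4.925 [ 0.47593256 -0.04675845  0.13188226] 0.22284570752370322
```

View pics/s2.png

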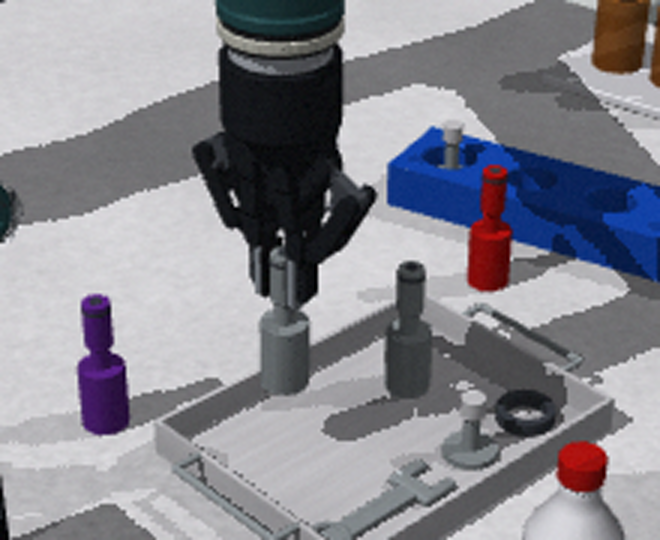

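The bob hangs upright in the jaws (barrel at crop ~(285,350)) and the other still stands. Its weight is 2.76 N, clearly under 3.5 N, so it should be the lighter one; lifting the other will confirm that. Carrying it to the pocket at (0.434, 0.347).

Call:
drive_tool(deltas=[{"hand": 0, "offset": [0, 0, 4], "angular": [0, 0, 0]}, {"hand": 0, "offset": [0, 0, 8], "angular": [0, 0, 0]}, {"hand": 0, "offset": [-0.5, 3, 10], "angular": [0, 0, 0]}, {"hand": 0, "offset": [-1, 8, 10], "angular": [0, 0, 0]}, {"hand": 0, "offset": [-1.5, 13, 10], "angular": [0, 0, 0]}, {"hand": 0, "offset": [-2, 18, 10], "angular": [0, 0, 0]}, {"hand": 0, "offset": [-2.5, 23, 10], "angular": [0, 0, 0]}, {"hand": 0, "offset": [-3, 27, 10], "angular": [0, 0, 0]}])

```text
time: 5.98
tool_pos: [0.4454, 0.2252, 0.2319]
tcp_rot: [-2.22, -2.223, -0.001]
wrist_force: [-0.1, 0.0, -2.4]
width: 0.219
```

Call:
drive_tool(deltas=[{"hand": 0, "offset": [0, 0, 0], "angular": [0, 0, 0]}])

```text
time: 6.1
tool_pos: [0.4453, 0.2257, 0.2318]
tcp_rot: [-2.216, -2.226, -0.001]
wrist_force: [-0.8, -0.7, -3.5]
width: 0.223
```

Call:
drive_tool(deltas=[{"hand": 0, "offset": [-0.5, 5, 0], "angular": [0, 0, 0]}, {"hand": 0, "offset": [-1, 9, 0], "angular": [0, 0, 0]}, {"hand": 0, "offset": [-1.2, 12.2, -2], "angular": [0, 0, 0]}, {"hand": 0, "offset": [-1.2, 12.2, -6], "angular": [0, 0, 0]}, {"hand": 0, "offset": [-1.2, 12.2, -10], "angular": [0, 0, 0]}, {"hand": 0, "offset": [-1.2, 12.2, -10], "angular": [0, 0, 0]}, {"hand": 0, "offset": [-1.2, 12.2, -10], "angular": [0, 0, 0]}])

```text
time: 6.98
tool_pos: [0.435, 0.3452, 0.1331]
tcp_rot: [2.221, 2.221, 0.002]
wrist_force: [0.1, 0.8, -2.4]
width: 0.219
```

```bash
python3 st.py; python3 - <<'E'
from h import *
from workcell import bot
can=np.zeros((600,800,3),np.uint8)
c=bot.read_camera('scene');t=bot.read_camera('top')
pickle.dump(c,open('s3.pkl','wb'));pickle.dump(t,open('t3.pkl','wb'))
can[:,:440]=cv2.resize(c['frame'][100:250,330:440],(440,600),interpolation=cv2.INTER_CUBIC)
can[:,440:]=cv2.resize(t['frame'][205:355,110:200],(360,600),interpolation=cv2.INTER_CUBIC)
cv2.imwrite('pics/c3.png',can)
print('pocket px',proj(c,(.4336,.3466,.04)),proj(t,(.4336,.3466,.04)))
E
```

```text
6.975 [0.435  0.3452 0.1331] [2.2212 2.2211 0.0022] [ 0.0926  0.7594 -2.3824] [-0.0511 -0.0713 -0.0382] 0.2189418449242668
pocket px [376.06472871 178.06972554] [149.79790488 283.81485109]
```

View pics/c3.png

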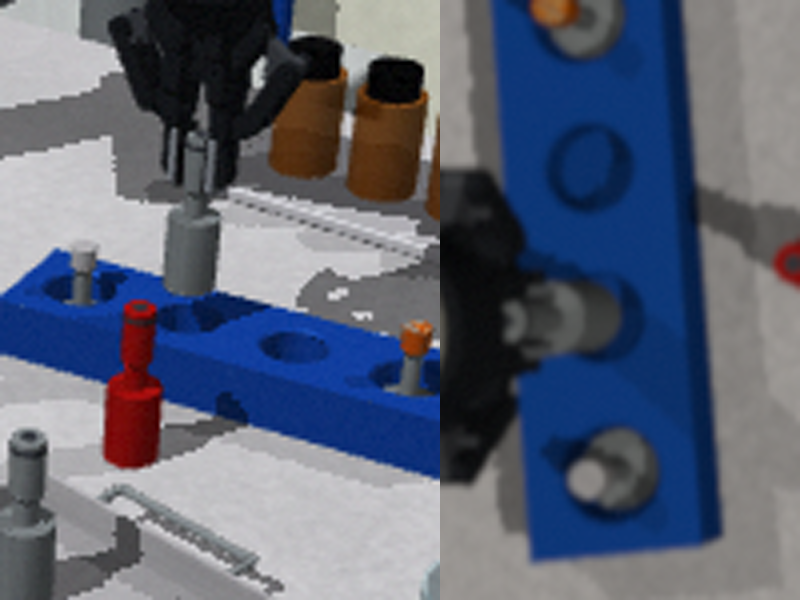

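```bash
python3 - <<'E'
from h import *
c=load('s3');t=load('t3')
for z in (.064,.089,.114): print(z,(proj(c,(.435,.3452,z))-[330,100])*4,(proj(t,(.435,.3452,z))-[110,205])*4+[440,0])
for y in (158,162,166): print(y,c['frame'][y,366:390].mean(1).astype(int))
for x in (250,253,256): print(x,t['frame'][270:300,x-110-0].mean(1).astype(int) if 0 else t['frame'][268:300,x-98-0].mean(1).astype(int) if 0 else t['frame'][268:300,x-103].mean(1).astype(int))
E
```

```text
0.064 [187.68466242 280.62869172] [585.63975084 313.70475174]
0.089 [190.55770459 245.46936308] [567.58824409 315.01345648]
0.114 [193.48955439 209.59036636] [548.58185359 316.39138873]
158 [197 192 197 198 202 140  93  97  97  96  97  89  87  82  75  70  61  58
  56 193 198 196 198 200]
162 [200 199 199 198 200 118  96  99  93  98  93  85  81  76  71  62  59  56
  89 192 197 195 197 200]
166 [194 192 194 197 163  96  96  96  95  96  88  81  78  72  65  59  58  57
 159 196 201 199 198 198]
250 [62 63 63 61 57 47 40 38 37 40 44 48 52 56 58 59 61 61 63 62 63 62 60 57
 43 31 33 48 57 61 62 61]
253 [62 63 64 62 56 51 49 51 46 43 43 48 49 53 57 58 60 61 62 62 63 61 57 49
 37 29 30 41 56 60 63 62]
256 [61 64 64 62 59 52 51 51 54 53 53 52 51 54 55 56 59 60 61 59 55 50 43 38
 37 36 38 48 54 58 61 62]
```

Call:
drive_tool(deltas=[{"hand": 0, "offset": [-0.1, 0.1, -1.5], "angular": [0, 0, 0]}, {"hand": 0, "offset": [-0.1, 0.1, -2.5], "angular": [0, 0, 0]}, {"hand": 0, "offset": [-0.1, 0.1, -3.3], "angular": [0, 0, 0]}, {"hand": 0, "offset": [-0.1, 0.1, -4], "angular": [0, 0, 0]}, {"hand": 0, "offset": [-0.1, 0.1, -4.4], "angular": [0, 0, 0]}, {"hand": 0, "offset": [-0.1, 0.1, -4.4], "angular": [0, 0, 0]}])

```text
time: 7.82
tool_pos: [0.4327, 0.3461, 0.0874]
tcp_rot: [-2.221, -2.222, 0.001]
wrist_force: [0.3, -0.1, -3.1]
width: 0.218
```

Call:
drive_tool(deltas=[{"hand": 0, "offset": [0, 0, -0.2], "angular": [0, 0, 0]}, {"hand": 0, "offset": [0, 0, -0.3], "angular": [0, 0, 0]}, {"hand": 0, "offset": [0, 0, -0.3], "angular": [0, 0, 0]}])

```text
time: 8.2
tool_pos: [0.4329, 0.3463, 0.0849]
tcp_rot: [2.221, 2.222, 0.0]
wrist_force: [-0.4, -0.4, -2.5]
width: 0.218
```

Call:
drive_tool(deltas=[{"hand": 0, "offset": [0, 0, -0.1], "angular": [0, 0, 0]}, {"hand": 0, "offset": [0, 0, -0.2], "angular": [0, 0, 0]}, {"hand": 0, "offset": [0, 0, -0.2], "angular": [0, 0, 0]}])

```text
time: 8.57
tool_pos: [0.4333, 0.3465, 0.0842]
tcp_rot: [2.221, 2.222, 0.001]
wrist_force: [-1.7, -1.2, 4.8]
width: 0.222
```

Contact at z 0.0842, as predicted for fully home. Releasing.

Call:
drive_tool(deltas=[{"hand": 0.3, "offset": [0, 0, 0.05], "angular": [0, 0, 0]}, {"hand": 0.4, "offset": [0, 0, 0.05], "angular": [0, 0, 0]}, {"hand": 0.6, "offset": [0, 0, 0.05], "angular": [0, 0, 0]}, {"hand": 0.6, "offset": [0, 0, 0.05], "angular": [0, 0, 0]}, {"hand": 0.6, "offset": [0, 0, 2], "angular": [0, 0, 0]}, {"hand": 0.6, "offset": [0, 0, 5], "angular": [0, 0, 0]}, {"hand": 0.6, "offset": [0, 0, 10], "angular": [0, 0, 0]}, {"hand": 0.6, "offset": [0, 0, 14], "angular": [0, 0, 0]}])

```text
time: 9.57
tool_pos: [0.4334, 0.3467, 0.2265]
tcp_rot: [2.22, 2.222, 0.005]
wrist_force: [0.6, 0.5, 0.4]
width: 0.6
```

Call:
drive_tool(deltas=[{"hand": 1, "offset": [1, -5, 0], "angular": [0, 0, 0]}, {"hand": 1, "offset": [2, -10, 0], "angular": [0, 0, 0]}, {"hand": 1, "offset": [3, -15, 0], "angular": [0, 0, 0]}, {"hand": 1, "offset": [4, -20, 0], "angular": [0, 0, 0]}, {"hand": 1, "offset": [5, -25, -2], "angular": [0, 0, 0]}, {"hand": 1, "offset": [6.5, -27.8, -5], "angular": [0, 0, 0]}, {"hand": 1, "offset": [6.5, -27.8, -7], "angular": [0, 0, 0]}, {"hand": 1, "offset": [6.5, -27.8, -7], "angular": [0, 0, 0]}])

```text
time: 10.58
tool_pos: [0.4969, 0.0676, 0.1522]
tcp_rot: [-2.221, -2.22, 0.003]
wrist_force: [0.0, 0.5, 0.7]
width: 1.0
```

```bash
python3 st.py; python3 - <<'E'
from h import *
from workcell import bot
can=np.zeros((600,800,3),np.uint8)
c=bot.read_camera('scene');t=bot.read_camera('top')
pickle.dump(c,open('s4.pkl','wb'));pickle.dump(t,open('t4.pkl','wb'))
can[:,:440]=cv2.resize(c['frame'][120:270,330:440],(440,600),interpolation=cv2.INTER_CUBIC)
can[:,440:]=cv2.resize(t['frame'][205:355,110:200],(360,600),interpolation=cv2.INTER_CUBIC)
cv2.imwrite('pics/c4.png',can)
print((proj(c,(.4336,.3466,.118))-[330,120])*4,(proj(t,(.4336,.3466,.118))-[110,205])*4+[440,0])
E
```

```text
10.575 [0.4969 0.0676 0.1522] [-2.2207 -2.2197  0.0032] [0.0273 0.4541 0.6946] [-0.0452 -0.0423 -0.0245] 1.0004113951051237
[193.20951113 122.41631216] [542.25304589 319.59763447]
```

View pics/c4.png

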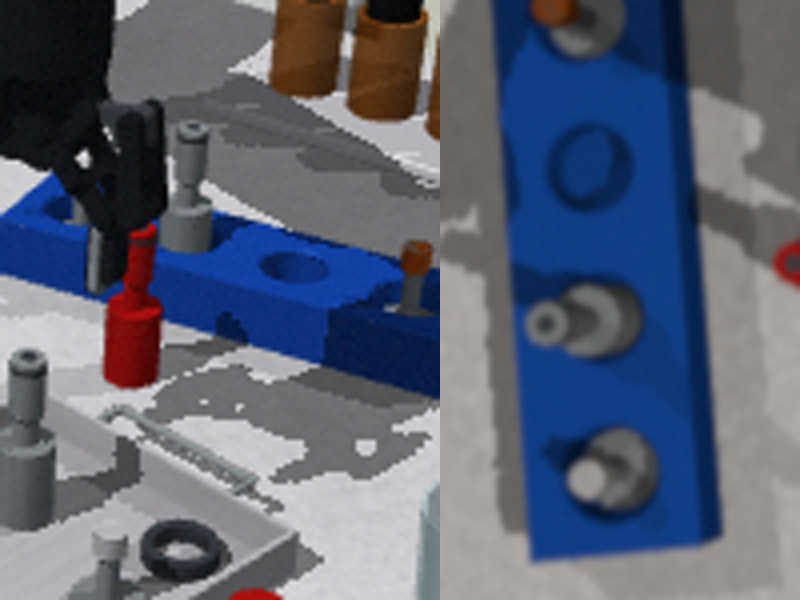

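The bob stands home and upright in the pocket, with its top within about 1 px of the expected place in both views and nothing else moved. Taking the second bob.

Call:
drive_tool(deltas=[{"hand": 1, "offset": [0.1, 0.1, -4], "angular": [0, 0, 0]}, {"hand": 1, "offset": [0.1, 0.1, -7.9], "angular": [0, 0, 0]}, {"hand": 1, "offset": [0.1, 0.1, -7.9], "angular": [0, 0, 0]}, {"hand": 0.5, "offset": [0.1, 0.1, -7.9], "angular": [0, 0, 0]}, {"hand": 0, "offset": [0.1, 0.1, -7.9], "angular": [0, 0, 0]}, {"hand": 0, "offset": [0.1, 0.1, -7.9], "angular": [0, 0, 0]}, {"hand": 0, "offset": [0.1, 0.1, -7.9], "angular": [0, 0, 0]}, {"hand": 0, "offset": [0.1, 0.1, -7.9], "angular": [0, 0, 0]}], force=60)

```text
time: 11.68
tool_pos: [0.4995, 0.0693, 0.0751]
tcp_rot: [2.22, 2.222, 0.002]
wrist_force: [-1.5, -0.1, 6.2]
width: 0.216
```

Call:
drive_tool(deltas=[{"hand": 0, "offset": [0, 0, 0.5], "angular": [0, 0, 0]}, {"hand": 0, "offset": [0, 0, 2], "angular": [0, 0, 0]}, {"hand": 0, "offset": [0, 0, 4], "angular": [0, 0, 0]}, {"hand": 0, "offset": [0, 0, 6], "angular": [0, 0, 0]}, {"hand": 0, "offset": [0, 0, 6], "angular": [0, 0, 0]}, {"hand": 0, "offset": [0, 0, 6], "angular": [0, 0, 0]}, {"hand": 0, "offset": [0, 0, 6], "angular": [0, 0, 0]}, {"hand": 0, "offset": [0, 0, 6], "angular": [0, 0, 0]}])

```text
time: 12.68
tool_pos: [0.4982, 0.0692, 0.1329]
tcp_rot: [-2.22, -2.221, 0.002]
wrist_force: [1.2, -0.4, -4.4]
width: 0.219
```

```bash
python3 - <<'E'
from h import *
from workcell import bot
W=[]
for i in range(8):
    c=bot.read_camera('scene'); W.append(bot.read_state()['wrist_force'])
W=np.array(W);print(W[:,2],W.mean(0));s=bot.read_state();print(s['time'],s['tool_pos'],s['tcp_rot'],s['width'])
pickle.dump(c,open('s5.pkl','wb'))
can=np.zeros((600,800,3),np.uint8)
f=load('scene')['frame'];t=load('top')['frame']
can[:600,:500]=cv2.resize(f[240:426,145:300],(500,600),interpolation=cv2.INTER_CUBIC)
can[:600,500:]=cv2.resize(t[155:341,445:538],(300,600),interpolation=cv2.INTER_CUBIC)
cv2.imwrite('pics/c5.png',can)
E
```

```text
[-4.29397    -3.75597103 -3.56167126 -4.0293401  -4.14723248 -4.02500629
 -4.0104136  -4.77616152] [ 0.17188391 -0.0758328  -4.07497078]
13.075 [0.49893869 0.0692661  0.13384212] [-2.22066255e+00 -2.22221207e+00 -5.75158257e-05] 0.211449690199441
```

View pics/c5.png

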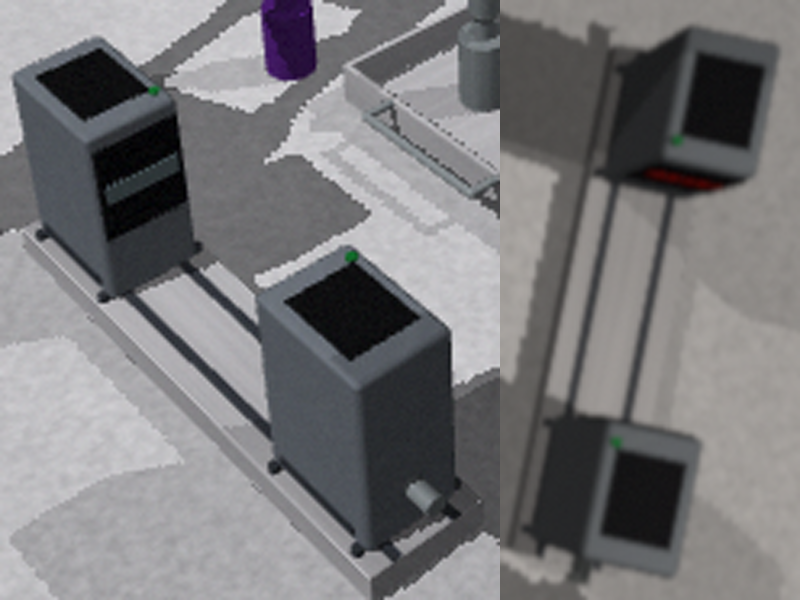

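The second bob weighs 4.07 N against 2.76 N, so the heavier one is in hand. The crop shows both gauge heads (black squares at scene crop ~(95,86) and (350,311), top crop ~(642,500) and (723,101)). I'll triangulate the gauge from those.

```bash
python3 - <<'E'
from h import *
np.set_printoptions(precision=4,suppress=True)
s=load('scene');t=load('top');k=600/186;ks=500/155
S=lambda p:(np.array(p)+.5)/ks-.5+[145,240]
T=lambda p:(np.array(p)-[500,0]+.5)/k-.5+[445,155]
def black(c,x0,y0,x1,y1):  # largest near-black blob in window -> min-area-rect centre
    m=np.zeros(c['frame'].shape[:2],np.uint8);m[y0:y1,x0:x1]=(c['frame'][y0:y1,x0:x1].max(2)<38)
    cs=cv2.findContours(m,cv2.RETR_EXTERNAL,cv2.CHAIN_APPROX_NONE)[0];a=max(cs,key=cv2.contourArea);M=cv2.moments(a)
    return np.array([M['m10'],M['m01']])/M['m00'],cv2.contourArea(a)
for n,c,w in (('near',t,(475,287,505,330)),('far',t,(500,166,530,205)),('near',s,(152,250,195,279)),('far',s,(230,318,280,355))): print(n,black(c,*w))
hand={'near':((95,86),(642,500)),'far':((350,311),(723,101)),'ledn':((153,91),(616,442)),'ledf':((352,256),(678,141))}
P={}
for n,(a,b) in hand.items():
    X,e=two(s,S(a),t,T(b));P[n]=X;print(n,S(a),T(b),X,e,onplane(t,T(b),.135)[:2],onplane(s,S(a),.135)[:2])
for a,b in (('near','far'),('ledn','ledf')):
    d=P[b]-P[a];print((P[a]+P[b])/2,np.linalg.norm(d[:2]),np.degrees(np.arctan2(d[1],d[0])))
# rail corners z=.02 in scene
for p in ((25,232),(375,585),(482,500)): print('rail',onplane(s,S(p),.02)[:2])
fc=[(610,418),(700,438),(675,575),(582,560),(692,28),(778,45),(752,178),(662,165)]
print(np.array([onplane(t,T(p),.135)[:2] for p in fc]))
E
```

```text
near (array([488.8969, 309.3295]), 483.5)
far (array([513.6141, 185.6141]), 469.0)
near (array([173.0537, 265.5808]), 363.0)
far (array([253.709 , 335.8669]), 591.0)
near [174.105 266.315] [488.675 309.655] [ 0.4066 -0.2976  0.1324] 0.0026238546891805855 [ 0.4058 -0.2977] [ 0.4108 -0.2991]
far [253.155 336.065] [513.785 185.965] [ 0.6322 -0.3434  0.1337] 1.6099651490221752e-05 [ 0.632  -0.3429] [ 0.6331 -0.3443]
ledn [192.085 267.865] [480.615 291.675] [ 0.4378 -0.2831  0.1343] 0.000317845142249369 [ 0.4377 -0.283 ] [ 0.4386 -0.2836]
ledf [253.775 319.015] [499.835 198.365] [ 0.6089 -0.3168  0.1353] 0.001366265499721208 [ 0.6084 -0.3174] [ 0.6092 -0.3161]
[ 0.5194 -0.3205  0.133 ] 0.2302338513193818 -11.467922682910674
[ 0.5233 -0.2999  0.1348] 0.17441068233579837 -11.138925621052369
rail [ 0.3575 -0.3246]
rail [ 0.6798 -0.3884]
rail [ 0.6891 -0.3196]
[[ 0.451  -0.2796]
 [ 0.4411 -0.3301]
 [ 0.3647 -0.3162]
 [ 0.3717 -0.2643]
 [ 0.6735 -0.3252]
 [ 0.6649 -0.3742]
 [ 0.5884 -0.3593]
 [ 0.5945 -0.3083]]
```

Call:
drive_tool(deltas=[{"hand": 0, "offset": [0, 0, 4], "angular": [0, 0, 0]}, {"hand": 0, "offset": [0, 0, 8], "angular": [0, 0, 0]}, {"hand": 0, "offset": [0, -2, 12], "angular": [0, 0, 0]}, {"hand": 0, "offset": [0, -6, 12], "angular": [0, 0, 0]}, {"hand": 0, "offset": [0, -10, 12], "angular": [0, 0, 0]}, {"hand": 0, "offset": [0, -15, 12], "angular": [0, 0, 0]}, {"hand": 0, "offset": [0.5, -20, 12], "angular": [0, 0, 0]}, {"hand": 0, "offset": [1, -25, 12], "angular": [0, 0, 0]}])

```text
time: 14.08
tool_pos: [0.5088, -0.1823, 0.2539]
tcp_rot: [2.22, 2.222, 0.001]
wrist_force: [1.7, 0.5, -3.5]
width: 0.215
```

Call:
drive_tool(deltas=[{"hand": 0, "offset": [0.3, -4, 0], "angular": [0, 0, 0]}, {"hand": 0, "offset": [0.6, -8, 0], "angular": [0, 0, 0]}, {"hand": 0, "offset": [0.8, -11, 0], "angular": [0, 0, 0]}, {"hand": 0, "offset": [1, -13.5, 0], "angular": [0, 0, 0]}, {"hand": 0, "offset": [1, -13.9, 0], "angular": [0, 0, 0]}, {"hand": 0, "offset": [1, -13.9, 0], "angular": [0, 0, 0]}, {"hand": 0, "offset": [1, -13.9, 0], "angular": [0, 0, 0]}])

```text
time: 14.95
tool_pos: [0.5189, -0.3187, 0.2538]
tcp_rot: [-2.219, -2.223, -0.001]
wrist_force: [-0.7, -1.0, -4.0]
width: 0.217
```

Above the gauge. Lowering to TCP z ≈ 0.141.

Call:
drive_tool(deltas=[{"hand": 0, "offset": [0, -0.1, -3], "angular": [0, 0, 0]}, {"hand": 0, "offset": [0, -0.1, -6], "angular": [0, 0, 0]}, {"hand": 0, "offset": [0, -0.1, -8.5], "angular": [0, 0, 0]}, {"hand": 0, "offset": [0, -0.1, -10.5], "angular": [0, 0, 0]}, {"hand": 0, "offset": [0, -0.1, -11.3], "angular": [0, 0, 0]}, {"hand": 0, "offset": [0, -0.1, -11.3], "angular": [0, 0, 0]}, {"hand": 0, "offset": [0, -0.1, -11.3], "angular": [0, 0, 0]}, {"hand": 0, "offset": [0, -0.1, -11.3], "angular": [0, 0, 0]}])

```text
time: 15.95
tool_pos: [0.5196, -0.3213, 0.1422]
tcp_rot: [2.219, 2.221, 0.001]
wrist_force: [-0.8, -0.9, -3.5]
width: 0.219
```

```bash
python3 st.py; python3 - <<'E'
from h import *
from workcell import bot
can=np.zeros((600,800,3),np.uint8)
c=bot.read_camera('scene');t=bot.read_camera('top')
pickle.dump(c,open('s6.pkl','wb'));pickle.dump(t,open('t6.pkl','wb'))
can[:,:500]=cv2.resize(c['frame'][240:426,145:300],(500,600),interpolation=cv2.INTER_CUBIC)
can[:,500:]=cv2.resize(t['frame'][155:341,445:538],(300,600),interpolation=cv2.INTER_CUBIC)
cv2.imwrite('pics/c6.png',can)
k=600/186
for z in (.07,.095,.12,.173): print(z,(proj(c,(.519,-.32,z))-[145,240])*k,(proj(t,(.519,-.32,z))-[445,155])*k+[500,0])
E
```

```text
15.95 [ 0.5196 -0.3213  0.1422] [2.2192 2.2206 0.0006] [-0.7667 -0.8899 -3.5112] [-0.0259 -0.0072 -0.0054] 0.2185171138688314
0.07 [222.32661931 280.06144243] [643.36914902 302.50478681]
0.095 [217.69491364 244.30643182] [657.32746972 300.67972832]
0.12 [212.91650619 207.41893912] [672.02430574 298.75810853]
0.173 [202.26835442 125.21924714] [705.90603594 294.32805275]
```

View pics/c6.png

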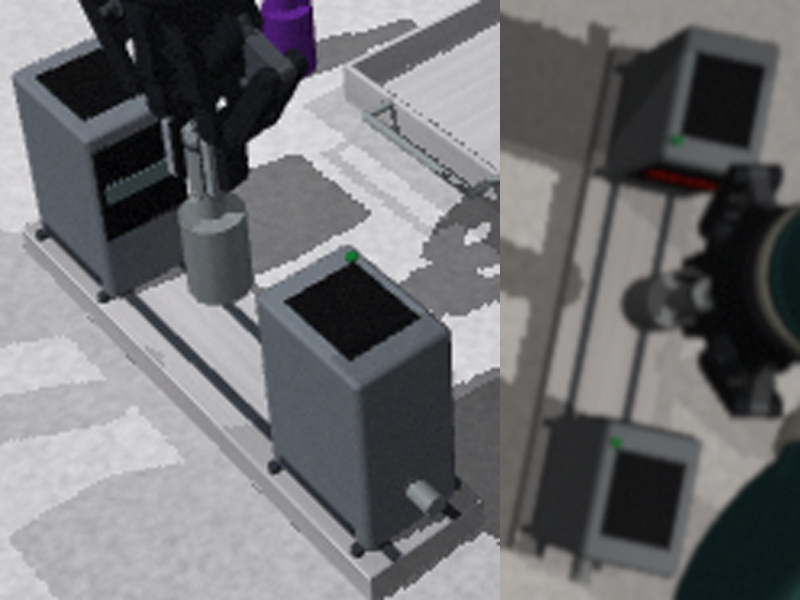

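The barrel centre is at scene crop ~(216,246) against the predicted (218,244). The bob is upright and midway, clear of both heads. Settle and hand in.

Call:
drive_tool(deltas=[{"hand": 0, "offset": [0, 0, 0], "angular": [0, 0, 0]}, {"hand": 0, "offset": [0, 0, 0], "angular": [0, 0, 0]}, {"hand": 0, "offset": [0, 0, 0], "angular": [0, 0, 0]}, {"hand": 0, "offset": [0, 0, 0], "angular": [0, 0, 0]}])

```text
time: 16.55
tool_pos: [0.5189, -0.3207, 0.1408]
tcp_rot: [-2.221, -2.222, 0.0]
wrist_force: [-0.3, -0.1, -4.3]
width: 0.211
```

```bash
python3 st.py; python3 -c "
from workcell import bot
print(abs(bot.read_state()['joint_vel']).max());print(bot.finish_job())"
```

```text
16.55 [ 0.5189 -0.3207  0.1408] [-2.2206 -2.2221  0.    ] [-0.2561 -0.079  -4.3224] [-0.0341  0.0055 -0.0055] 0.21130803219312094
0.001973753497473308
the job is handed in; nothing more can be done
None
```

The job is handed in at 16.6 s. The heavier bob is held still in the gauge and the lighter one is home in a pocket of the blue block.

- **Weighing:** The first bob read 2.76 N and the second 4.07 N. I put the first into the pocket because it was clearly under 3.5 N, and lifting the second afterwards confirmed it was the lighter.
- **Lighter bob:** It touched the pocket floor at the tool height expected for fully home. After release, both camera views showed it standing upright, within about 1 px of where it should be.
- **Heavier bob:** The tool sits at about (0.519, -0.321), against a triangulated gauge middle of (0.519, -0.320). The bob's mid-barrel is about 95 mm above the bench. The last picture showed it upright and clear of both heads, and the arm was still with only the bob's weight on the wrist.

No check failed. One rail-edge reading of the gauge disagreed with its heads by about 12 mm along the beam and 7 mm across. I used the heads and their triangulated tops, and a later rail reading agreed with them across the beam but was still about 6 mm off along it.

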